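Lock the sample jar in the jar holder, unscrew its lid and hold it above the mouth

TASK

Open the coffee sample jar for the cupping: first turn the jar holder's T-knob clockwise until it clicks past its detent, so that the jaw grips the jar and it cannot turn. Then unscrew the tight black lid anticlockwise, stop turning as soon as the threads let go, and lift it straight up until its whole skirt is about a finger's width clear of the jar's mouth. Finish while still holding the lid there, level and over the mouth, because it goes straight back on; leave the jar standing in its locked holder and do not push the bowls or the spoon about.

Things in the scene. Friction and masses are not known exactly. Their poses are not given: they have to be found in the camera images.
- jar_holder: Jar holder, fixed: wood base 122 x 245 mm, 17 mm high (own x -61..61, y -170..75 mm). Origin: on the table under a clamped jar's axis, z up. The jar stands on it at z = 18 mm between a fixed V-block on the +y side and a sliding rubber jaw on the -y side (both up to z = 62 mm). Knob axis: vertical at x = 0, y = -125 mm. Until it is locked the jar is loose and spins with its lid.
- clamp_knob (a joint): Angle of the holder's black T-shaped knob, whose cam drives the jaw; rad, grows clockwise from above: 0 open, 1.50 end stop. Starts at 0 to 0.2. Turns easily, then from about 0.75 a sprung detent resists (about 0.3 N m); let go before its hump at 1.1, the knob springs back; from about 1.2 on it snaps by itself to the stop and stays: locked (above 1.3).
- knob_grip (a point): On the knob's axis at mid height of its T-bar, 78 mm above the table. Bar 54 mm long, 14 mm thick, 63 to 91 mm above the table; the point's x axis runs along the bar and turns with it. At joint value 0 the bar lies along the holder's x; locked, nearly along the holder's y. Under the bar: a stem 25 mm in diameter, then the cam, up to 46 mm above the table.
- sample_jar: Loose amber glass jar in the holder, 68 mm in diameter, 102 mm high, about 0.35 kg, a pale paper label on its front. Origin: centre of its underside; z up. From 68 mm up it narrows to a neck 39 mm in diameter, from 80 mm up, which carries three short thread ribs.
- jar_rim (a point): Centre of the jar's mouth, level with its rim, 102 mm above its underside.
- jar_lid: Black fluted screw lid, 56 mm in diameter, 22 mm high, 0.09 kg. Origin: centre of its skirt's lower edge, z up; screwed on, about 14 mm below jar_rim. Tight at first (about 0.4 N m, sprung liner). Unscrews anticlockwise from above, rising about 2 mm; the threads let go after 0.8 to 1.1 rad (it varies); for the next 0.5 rad it lifts straight off, then the lugs meet the next thread.
- lid_top (a point): Centre of the lid's flat top, 22 mm above the lid's origin, about 128 mm above the table when screwed on. Grip the lid across its 56 mm.
- lid_edge (a point): A point of the lid's top edge, 28 mm from its axis; screwed on, it lies within 0.15 rad of the jar's own +x direction. Turns with the lid.
- bowl_a: Bystander: white cupping bowl, 68 mm in diameter, 50 mm high, origin under its centre.
- bowl_b: Bystander: a second cupping bowl like the first.
- spoon: Bystander: metal cupping spoon, 188 x 39 x 16 mm, lying on the table, origin under its centre.
Things that resemble listed ones, but are neither listed nor needed, are in the scene too. Leave any pink look-alike of the sample_jar alone. Leave any pink look-alike of the jar_lid alone.

How it is judged:
By the outcome, as a careful person would: the job done as asked, in the order asked, and still so for the second after the job is handed in, while the arm keeps its last pose, push and grip.
It also fails if it takes over 45 s, if anything falls off the work surface, if the arm or the gripper's body presses on something with over 40 N, if the wrist force passes 120 N, or if a joint passes its speed limit or range.

ROBOT

A 7-joint arm with a two-finger parallel gripper is mounted at the origin on a cart in front of the work surface, level with it; the furniture and walls round the work are solid. World frame = base frame: x ahead of the robot, y to its left, z up, the work surface at z = 0. Lengths are in m, angles in rad, forces in N, time in s.
With the tool pointing down it reaches from about 0.425 to 0.925 m from the base axis. Payload 6.8 kg.
Tool frame: the origin (TCP) lies at the very end of the fingers, on their centre line; the grasp point (between the pads) lies 19 mm behind it; z points along the fingers, y is the line along which they close (so a half turn about z gives the same grasp; the last joint's range is limited). The gripper opens to 85 mm and grips with 20 to 120 N. Pads are 22 mm wide; open, the fingers measure 114 mm over their backs; the gripper's body (76 mm by 85 mm) begins 54 mm behind the grasp point. The pads swing forward as they close: fully open they stand 13 mm farther back than shut.
Start: joints at [-1.255, 0.477, 0.022, 1.555, -0.011, 1.109, -0.083], TCP at [0.278, 0.615, 0.231] pointing down, gripper open.
Joint ranges: [-2.96, 2.96], [-0.34, 2.1], [-1.41, 1.46], [0.24, 2.44], [-1.37, 4.51], [0.17, 1.92], [-2.96, 2.96]. Speed limits (rad/s): [2.39, 2.39, 3.14, 3.14, 3.14, 3.14, 3.14].

INTERFACE

Orientations are given as a unit quaternion [w, x, y, z].
In Python, from station import bot gives the robot as it stands. The module is installed in compiled form; this text tells all that it offers.
- The arm moves only by the shell command python3 -m jog 'ROWS' [OPENING] [FORCE]. ROWS is JSON, a list of rows, each a list of 4 numbers: the shift along the tool's x, y, z in cm, then the turn about the tool's z in rad. In form: [[x, y, z, spin], ...]. A call has 1 to 20 rows; each row is the pose to reach, as a shift and turn from the pose commanded when the call began, along the tool's axes at that moment; what a row does not reach only later rows make up. A row lasts 1/12 s, in which the tool goes at most 41.7 mm and 7.16 degrees, less where a joint would pass 70% of its speed; a pose out of reach is approached as far as the arm can. A call with a gripper value outside its range is refused whole. OPENING is the closure, from -1 (fully open) to 1 (shut), set as the call begins (- or left out, the last holds). The fingers move at their own pace and stop on an object; FORCE is the grip in N (left out, the last holds). Time passes only in rows, so rows that repeat a pose let the fingers close. It gives the time, the measured TCP pose, the force, the opening and the grip force at its end, in the units of the state.
- bot.get_obs(): the state, without advancing time (a new reading comes with each control period).
- bot.read_camera(name): name is "scene" or "top" or "wrist"; returns a dict with "pixels" (384x512x3 uint8, red, green, blue), "depth" (384x512 float32, m along the optical axis (not along the pixel's ray), 0 where there is no reading), "fovy" (degrees; the focal length in pixels is half the picture's height over the tangent of half this angle, whatever the lens; pixels are square), "cx", "cy" (the principal point, pixels), "pose" (4x4, takes a point from camera to world coordinates). Camera axes: x right, y down, z forward; pixel columns grow to the right and rows downward; lengths in m; the calibration is good to about 2 mm. The wrist camera is an equidistant fisheye: a pixel r from the principal point sees the ray r / f radians off the axis. A picture is of the moment at which its call begins.
- bot.hand_in(): hands the job in; it is judged then, once.
The state is a dict: "t": time; "q": joint angles; "joint_vel": joint speeds; "joint_torque": joint torques, N m; "eef_pos": TCP position; "tool_rot": TCP orientation; "contact_force": force on the tool from outside, world axes, zero at the start; "torque": the same for the moment, N m; "gripper_width": opening from 0.0 (shut) to 1.0 (fully open); "grasp_force": force on a finger pad.
Only numpy, scipy, OpenCV 4.12 (cv2) and the standard library are available. Lean on these libraries where they do the work, as an engineer would, in place of code of your own. Each camera call takes 0.05 s, during which the arm holds its last target. There are 200 camera calls.

## Working session

There is one attempt and no reset: what is moved stays moved. The work goes in short steps, Python scripts to look and compute and a shell command to move; the robot and the scene stay as the last step left them, time stands still between calls to the robot, and variables do not carry over. Pictures are saved under pics/ and viewed, at most 10 in all, crops included, and the job is handed in when it is done.

```bash
mkdir -p pics
cat > h.py <<'E'
import numpy as np, cv2
from station import bot
def cam(n):
    c=bot.read_camera(n); c["f"]=192/np.tan(np.radians(c["fovy"]/2)); return c
def cloud(c):
    h,w=c["depth"].shape; u,v=np.meshgrid(np.arange(w),np.arange(h)); d=c["depth"]
    P=np.stack([(u-c["cx"])/c["f"]*d,(v-c["cy"])/c["f"]*d,d],-1)
    return P@c["pose"][:3,:3].T+c["pose"][:3,3]
def save(n,im,k=1): cv2.imwrite("pics/"+n,cv2.resize(im[...,::-1],None,fx=k,fy=k,interpolation=cv2.INTER_CUBIC))
E
python3 - <<'E'
from h import *
for n in("scene","top"):
    c=cam(n); save(n+"1.png",c["pixels"],1.5); np.savez(n+".npz",**c)
    print(n,c["fovy"],c["cx"],c["cy"],c["pose"].round(3).tolist())
o=bot.get_obs(); print(o)
E
```

```text
scene 43.76203542577628 260.04171114093384 186.2980102354815 [[0.49, -0.651, 0.579, -0.155], [-0.872, -0.365, 0.328, -0.37], [-0.002, -0.666, -0.746, 0.928], [0.0, 0.0, 0.0, 1.0]]
top 42.398005224631106 258.9138681314206 189.6901512875183 [[0.008, -0.984, 0.179, 0.258], [-1.0, -0.011, -0.017, -0.001], [0.019, -0.179, -0.984, 1.433], [0.0, 0.0, 0.0, 1.0]]
{'t': 0.1, 'q': array([-1.25508276,  0.47771899,  0.02231205,  1.55633017, -0.01152318,
        1.10928607, -0.08309651]), 'joint_vel': array([-0.00056046, -0.00287422, -0.0002438 , -0.00203519,  0.00090089,
       -0.00077803, -0.00043696]), 'joint_torque': array([ 4.45660291e-03, -5.97757351e+01,  1.61313727e+00, -2.81950772e+01,
        1.27145325e-02,  5.02522686e-03,  1.83466017e-05]), 'eef_pos': array([0.2773581 , 0.61481332, 0.23043075]), 'tool_rot': array([-1.29420960e-04,  2.10304503e-01,  9.77635599e-01, -7.97318970e-04]), 'contact_force': array([ 0.2744288 , -0.59570121,  0.0029906 ]), 'torque': array([0.01082391, 0.0302555 , 0.01653419]), 'grasp_force': 0.0, 'gripper_width': 1.0038566362551096}
```

View pics/top1.png

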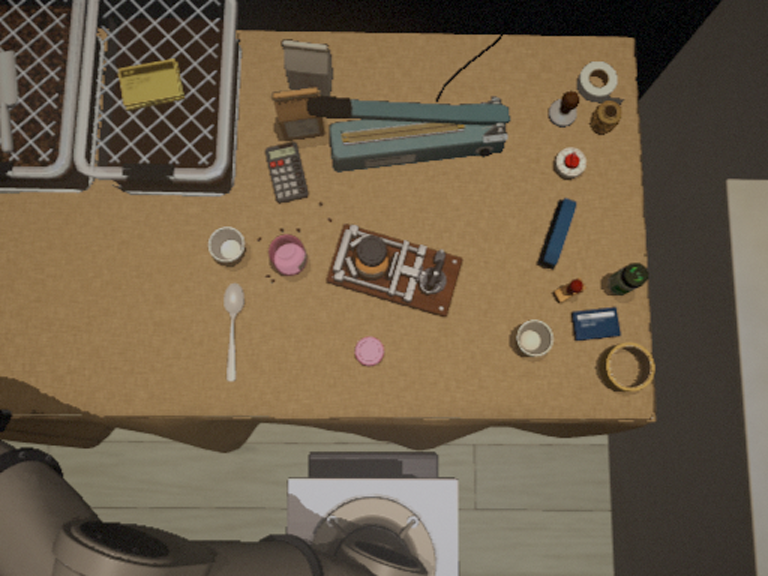

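View pics/scene1.png

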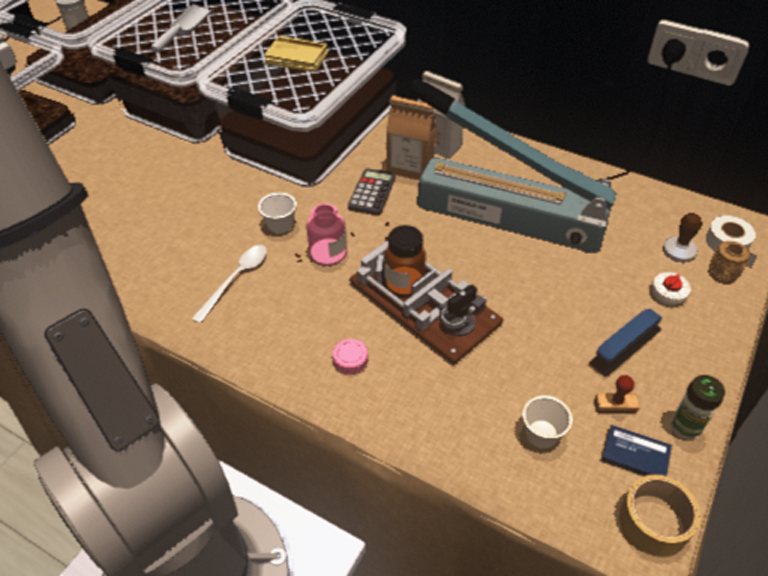

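The top view (768x576 enlargement) shows the holder around (395,270). The black lid is at (372,248) on the amber jar and the knob at (433,275). Both have a pink look-alike: the jar at (288,255) and the lid at (369,351). The black lid on the amber jar in the holder fits the description. The bowls are at (227,246) and (534,338), and the spoon at (232,330).

Run:
```python
from h import *
for n in("top","scene"):
    c=dict(np.load(n+".npz")); P=cloud(c); px=c["pixels"]
    if n=="top": crop=(slice(140,220),slice(210,320))
    else: crop=(slice(140,245),slice(225,340))
    save(n+"_crop.png",px[crop],6 if n=="top" else 5)
    p=P[crop].reshape(-1,3)
    L=p[(p[:,2]>.120)&(p[:,2]<.14)]; 
    print(n,"lid",len(L),np.median(L,0),(L.min(0)+L.max(0))/2,np.ptp(L,0),cv2.minEnclosingCircle((L[:,:2]*1000).astype(np.float32)))
    K=p[(p[:,2]>.078)&(p[:,2]<.1)]
    d=np.linalg.norm(K[:,:2]-np.median(L,0)[:2],axis=1); K=K[(d>.09)&(d<.17)]
    print("knob",len(K),K.mean(0),cv2.minAreaRect((K[:,:2]*1000).astype(np.float32)))
    B=p[(p[:,2]>.010)&(p[:,2]<.024)]
    print("base",len(B),cv2.minAreaRect((B[:,:2]*1000).astype(np.float32)))
```

```text
top lid 324 [0.56007318 0.00881727 0.12639789] [0.56056922 0.00887198 0.12723758] [0.05444469 0.05443196 0.01439675] ((560.513671875, 8.95111083984375), 28.343046188354492)
knob 96 [ 0.52581818 -0.10965731  0.0891556 ] ((526.9385375976562, -110.1063232421875), (13.673436164855957, 53.72607421875), 67.61550903320312)
base 1580 ((555.6364135742188, -55.25074768066406), (279.39410400390625, 151.6563720703125), 72.99775695800781)
scene lid 337 [0.55525467 0.00310612 0.12715905] [0.5590535  0.00410528 0.1258088 ] [0.05739101 0.05355687 0.01161668] ((559.0646362304688, 4.710410118103027), 29.068912506103516)
knob 174 [ 0.52770742 -0.08820253  0.08732428] ((542.7999877929688, 16.541976928710938), (287.5279846191406, 52.77755355834961), 81.56529235839844)
base 2131 ((569.7406616210938, -13.963409423828125), (380.304931640625, 293.30694580078125), 20.544607162475586)
```

View pics/top_crop.png

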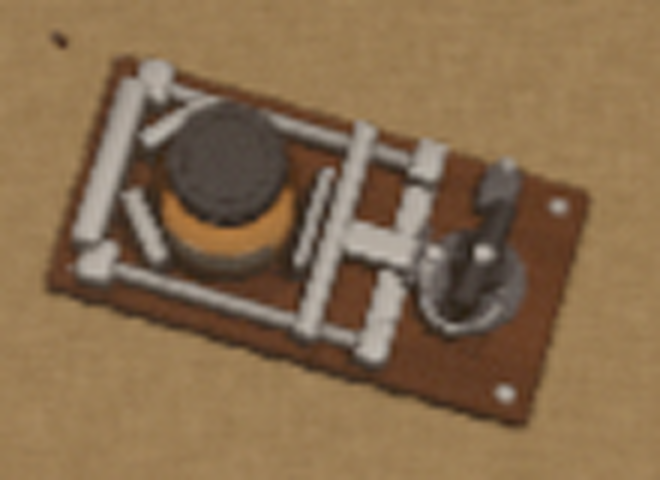

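The crop confirms the target: black fluted lid at (225,165) on the amber jar at (225,235), inside the holder. The knob's T-bar runs from (500,170) to (460,300), so it is nearly at 0. I'll move above the knob.

```bash
python3 -m jog '[[-52.6,-55.9,3,-0.03],[-52.6,-55.9,3,-0.03],[-52.6,-55.9,3,-0.03],[-52.6,-55.9,3,-0.03],[-52.6,-55.9,3,-0.03],[-52.6,-55.9,3,-0.03],[-52.6,-55.9,3,-0.03],[-52.6,-55.9,3,-0.03],[-52.6,-55.9,3,-0.03],[-52.6,-55.9,3,-0.03],[-52.6,-55.9,3,-0.03],[-52.6,-55.9,3,-0.03],[-52.6,-55.9,3,-0.03],[-52.6,-55.9,3,-0.03],[-52.6,-55.9,3,-0.03],[-52.6,-55.9,3,-0.03],[-52.6,-55.9,3,-0.03],[-52.6,-55.9,3,-0.03],[-52.6,-55.9,3,-0.03],[-52.6,-55.9,3,-0.03]]' -0.1 60
python3 - <<'E'
from h import *
from scipy.spatial.transform import Rotation as R
o=bot.get_obs(); print(o["q"].round(3),o["eef_pos"],o["tool_rot"].round(4))
c=cam("wrist"); save("w1.png",c["pixels"],1.5); np.savez("w1.npz",**c); print(c["fovy"],c["cx"],c["cy"],c["pose"].round(3).tolist())
E
```

```text
t: 1.77
eef_pos: [0.5274, -0.1163, 0.2011]
tool_rot: [0.0, 0.199, 0.98, -0.001]
contact_force: [0.6, -0.2, 0.0]
gripper_width: 0.55
grasp_force: 0.0
[-0.237  0.301  0.411  1.934 -0.144  0.935  1.412] [ 0.52739815 -0.11626766  0.20110893] [ 4.000e-04  1.994e-01  9.799e-01 -1.300e-03]
65.70646984690485 257.39123588118565 194.31657587067562 [[0.391, 0.878, 0.276, 0.457], [0.921, -0.372, -0.12, -0.085], [-0.003, 0.301, -0.954, 0.343], [0.0, 0.0, 0.0, 1.0]]
```

View pics/w1.png

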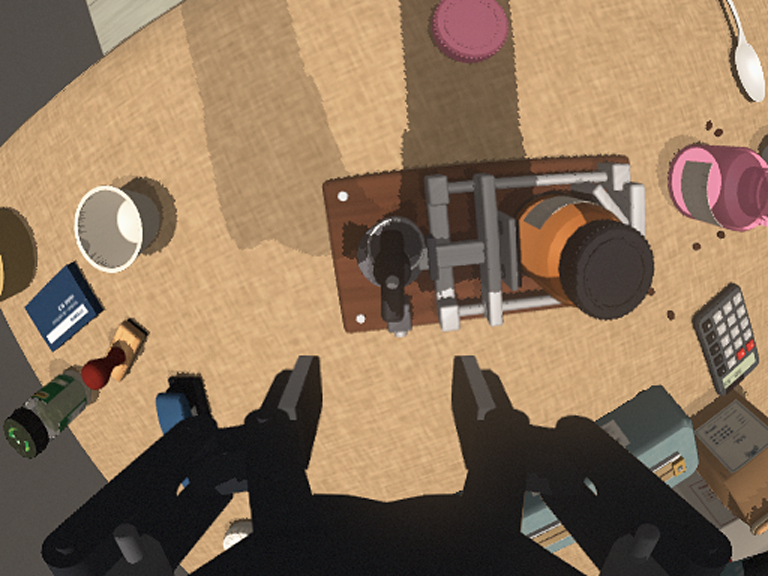

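The wrist view shows the T-bar at about (392,265), the lid at (607,270) and a clear approach. I'll refine the knob and lid positions from the wrist depth.

```bash
cat >> h.py <<'E'
def wcloud(c):
    h,w=c["depth"].shape; u,v=np.meshgrid(np.arange(w),np.arange(h)); d=c["depth"]
    x,y=u-c["cx"],v-c["cy"]; r=np.hypot(x,y)+1e-9; t=np.tan(np.minimum(r/c["f"],1.4))
    P=np.stack([x/r*t*d,y/r*t*d,d],-1)
    return P@c["pose"][:3,:3].T+c["pose"][:3,3]
def meas():
    c=cam("wrist"); p=wcloud(c).reshape(-1,3); near=lambda q,r:np.hypot(p[:,0]-q[0],p[:,1]-q[1])<r
    K=p[near((.527,-.110),.04)&(p[:,2]>.083)&(p[:,2]<.095)]; L=p[near((.5605,.009),.04)&(p[:,2]>.122)&(p[:,2]<.135)]
    if len(K)>5: print("knob",len(K),K.mean(0),cv2.minAreaRect((K[:,:2]*1000).astype(np.float32)))
    if len(L)>5: print("lid",len(L),np.median(L,0),cv2.minEnclosingCircle((L[:,:2]*1000).astype(np.float32)))
E
python3 - <<'E'
from h import *
meas(); o=bot.get_obs(); print(o["t"],o["eef_pos"],o["tool_rot"])
E
```

```text
knob 864 [ 0.52353876 -0.11098644  0.0898605 ] ((524.9215087890625, -111.88231658935547), (13.25171947479248, 53.777801513671875), 67.52379608154297)
lid 2876 [0.55651237 0.00533248 0.12673923] ((559.0088500976562, 7.5380635261535645), 28.635318756103516)
1.8667 [ 0.52676365 -0.11099738  0.200819  ] [-5.66555507e-04  1.96535853e-01  9.80496473e-01 -6.54023548e-05]
```

```bash
python3 -m jog '[[0,0,4,0],[0,0,8,0],[0,0,11,0],[0,0,13.4,0],[0,0,13.4,0]]' -0.1 60
python3 -m jog '[[0,0,0,0],[0,0,0,0],[0,0,0,0],[0,0,0,0],[0,0,0,0]]' 1 60
```

```text
t: 2.28
eef_pos: [0.5234, -0.1076, 0.063]
tool_rot: [-0.005, 0.194, 0.981, -0.0]
contact_force: [-0.8, 0.4, 0.3]
gripper_width: 0.552
grasp_force: 0.0
t: 2.7
eef_pos: [0.5272, -0.1125, 0.0692]
tool_rot: [0.001, 0.196, 0.981, -0.001]
contact_force: [-2.6, -5.3, 0.6]
gripper_width: 0.147
grasp_force: 59.2
```

```bash
python3 -m jog '[[0,0,0,0.1],[0,0,0,0.2],[0,0,0,0.3],[0,0,0,0.4],[0,0,0,0.5],[0,0,0,0.6],[0,0,0,0.7],[0,0,0,0.8],[0,0,0,0.9],[0,0,0,1.0],[0,0,0,1.1],[0,0,0,1.2],[0,0,0,1.3],[0,0,0,1.36],[0,0,0,1.36],[0,0,0,1.36]]' 1 60
python3 -c "
from station import bot
o=bot.get_obs();print(o['q'].round(2),o['torque'])"
```

```text
t: 4.03
eef_pos: [0.5254, -0.1138, 0.0692]
tool_rot: [0.001, 0.77, 0.638, -0.001]
contact_force: [-8.2, -8.4, 5.4]
gripper_width: 0.15
grasp_force: 60.0
[-0.44  0.58  0.7   2.05 -0.56  0.71  0.44] [-1.76740907  1.70063724 -0.11957687]
```

```bash
python3 -m jog '[[0,0,0,0],[0,0,0,0],[0,0,0,0],[0,0,-4,0],[0,0,-8,0],[0,0,-12,0],[0,0,-13.5,0],[0,0,-13.5,0],[0,0,-13.5,0]]' -0.2 60
python3 - <<'E'
from h import *
meas(); o=bot.get_obs(); print(o["t"],o["eef_pos"],o["tool_rot"])
c=cam("top");p=cloud(c)[140:220,210:320].reshape(-1,3)
L=p[(p[:,2]>.122)&(p[:,2]<.135)];print(len(L),cv2.minEnclosingCircle((L[:,:2]*1000).astype(np.float32)))
c=cam("wrist");save("w2.png",c["pixels"],1.5)
E
```

```text
t: 4.78
eef_pos: [0.5282, -0.1097, 0.2035]
tool_rot: [0.0, 0.768, 0.64, 0.002]
contact_force: [-0.3, -0.6, -0.4]
gripper_width: 0.6
grasp_force: 0.0
knob 861 [ 0.52576169 -0.10993039  0.0897058 ] ((525.4807739257812, -111.35911560058594), (53.263526916503906, 13.979243278503418), 78.01260375976562)
lid 4168 [0.55904013 0.00754947 0.12670337] ((559.3195190429688, 8.478926658630371), 28.308313369750977)
4.8333 [ 0.52730945 -0.10963682  0.20231049] [-2.21872466e-04  7.68337593e-01  6.40044451e-01  6.27435010e-04]
306 ((560.712646484375, 10.458104133605957), 27.833900451660156)
```

View pics/w2.png

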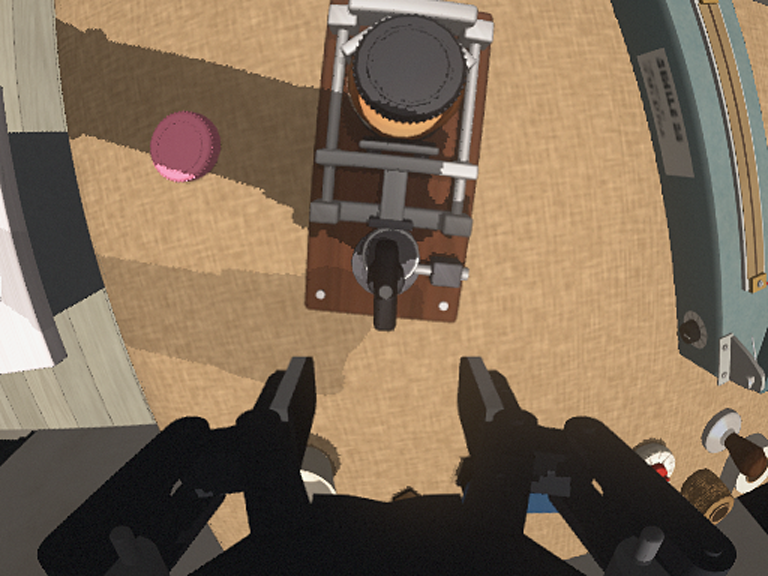

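The bar has turned by 1.39 rad to about 1.50, and with the gripper released it stays there at (385,290), so the holder is locked. The lid is at (412,70). Next I'll move over the lid with the gripper open.

```bash
python3 -m jog '[[4,0.4,0,0],[8,0.8,0,0],[12.3,1.07,0,0],[12.3,1.07,0,0],[12.3,1.07,0,0],[12.3,1.07,0,0]]' -1 80
python3 - <<'E'
from h import *
meas(); o=bot.get_obs(); print(o["t"],o["eef_pos"],o["tool_rot"])
E
```

```text
t: 5.43
eef_pos: [0.5593, 0.0082, 0.2012]
tool_rot: [-0.0, 0.769, 0.64, -0.001]
contact_force: [0.2, 0.2, -0.3]
gripper_width: 0.999
grasp_force: 0.0
knob 524 [ 0.52631008 -0.10732547  0.08945016] ((525.2730102539062, -110.71976470947266), (54.3914680480957, 13.626717567443848), 79.15162658691406)
lid 3751 [0.55998963 0.01029714 0.12675645] ((559.740966796875, 8.352076530456543), 28.42026138305664)
5.4833 [0.5592462  0.00715633 0.20150853] [-1.21399283e-04  7.69235610e-01  6.38964475e-01 -9.80055360e-04]
```

```bash
python3 -m jog '[[0.1,0,4,0],[0.1,0,8,0],[0.1,0,10.3,0],[0.1,0,10.3,0],[0.1,0,10.3,0]]' -1 80
python3 -m jog '[[0,0,0,0],[0,0,0,0],[0,0,0,0],[0,0,0,0],[0,0,0,0],[0,0,0,0]]' 1 80
```

```text
t: 5.9
eef_pos: [0.5593, 0.0074, 0.0989]
tool_rot: [-0.0, 0.77, 0.638, -0.001]
contact_force: [-0.1, -0.1, 0.3]
gripper_width: 1.001
grasp_force: 0.0
t: 6.4
eef_pos: [0.5607, 0.0093, 0.1015]
tool_rot: [-0.0, 0.769, 0.639, 0.001]
contact_force: [-5.4, -0.1, 11.2]
gripper_width: 0.635
grasp_force: 81.7
```

```bash
python3 -m jog '[[0,0,-0.05,0],[0,0,-0.08,-0.08],[0,0,-0.1,-0.16],[0,0,-0.12,-0.24],[0,0,-0.14,-0.32],[0,0,-0.15,-0.4],[0,0,-0.17,-0.48],[0,0,-0.18,-0.56],[0,0,-0.2,-0.64],[0,0,-0.22,-0.7],[0,0,-0.23,-0.75],[0,0,-0.23,-0.75],[0,0,-0.23,-0.75]]' 1 80
python3 - <<'E'
from h import *
o=bot.get_obs(); print(o["q"].round(2),o["torque"])
meas()
c=cam("scene"); save("s2.png",c["pixels"][110:250,200:350],5)
E
```

```text
t: 7.48
eef_pos: [0.5608, 0.0097, 0.1028]
tool_rot: [0.0, 0.482, 0.876, 0.001]
contact_force: [-1.7, 1.1, 6.4]
gripper_width: 0.635
grasp_force: 85.4
[-0.55  0.5   0.54  1.97 -0.37  0.77  0.78] [0.255082   0.4036687  0.21274299]
lid 10096 [0.55849823 0.01314598 0.12800471] ((556.5130615234375, 15.271305084228516), 39.18363952636719)
```

View pics/s2.png

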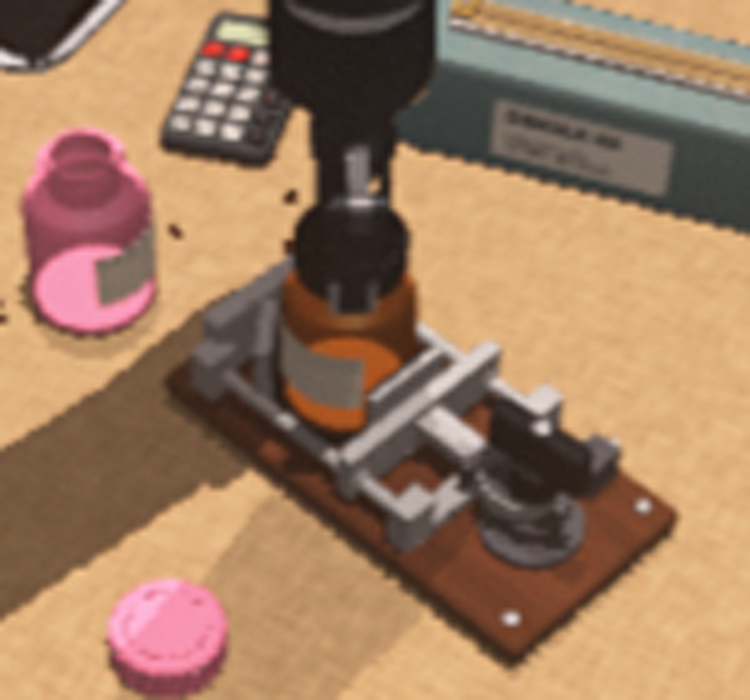

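The crop shows the jar still clamped with its label facing front at (320,370), the lid in the fingers at (350,240), and the knob still locked at (540,440). I'll keep turning in small steps.

```bash
T='from station import bot;o=bot.get_obs();print(o["torque"].round(3),o["contact_force"].round(2),o["eef_pos"].round(4))'
python3 -m jog '[[0,0,-0.02,-0.04],[0,0,-0.02,-0.07],[0,0,-0.02,-0.07]]' >/dev/null; python3 -c "$T"
python3 -m jog '[[0,0,-0.02,-0.04],[0,0,-0.02,-0.07],[0,0,-0.02,-0.07]]' >/dev/null; python3 -c "$T"
python3 -m jog '[[0,0,-0.02,-0.04],[0,0,-0.02,-0.07],[0,0,-0.02,-0.07]]' >/dev/null; python3 -c "$T"
```

```text
[0.301 0.407 0.038] [-2.29  0.8   6.77] [0.5609 0.0097 0.1028]
[0.3   0.356 0.067] [-1.99  1.74  5.9 ] [0.5608 0.0096 0.1028]
[0.194 0.24  0.037] [-0.55  1.54  5.56] [0.5608 0.0095 0.1028]
```

The turning torque fell off around 0.8 rad, and the lid is now at 0.96. I'll test with a gentle lift.

```bash
T='from station import bot;o=bot.get_obs();print(o["torque"].round(3),o["contact_force"].round(2),o["eef_pos"].round(4))'
python3 -m jog '[[0,0,-0.05,0],[0,0,-0.1,0],[0,0,-0.1,0]]' >/dev/null; python3 -c "$T"
python3 -m jog '[[0,0,-0.05,0],[0,0,-0.1,0],[0,0,-0.1,0]]' >/dev/null; python3 -c "$T"
```

```text
[-0.036 -0.01   0.008] [-0.14  0.84 -1.54] [0.5601 0.0092 0.103 ]
[ 0.032 -0.007 -0.011] [ 0.37  0.24 -1.69] [0.5602 0.0093 0.1041]
```

```bash
T='from station import bot;o=bot.get_obs();print(o["torque"].round(3),o["contact_force"].round(2),o["eef_pos"].round(4))'
python3 -m jog '[[0,0,-0.1,0],[0,0,-0.2,0],[0,0,-0.2,0]]' >/dev/null; python3 -c "$T"
python3 -m jog '[[0,0,-0.1,0],[0,0,-0.2,0],[0,0,-0.2,0]]' >/dev/null; python3 -c "$T"
```

```text
[ 0.028 -0.059 -0.023] [ 0.   -1.95 -0.43] [0.5604 0.0094 0.1064]
[ 0.027 -0.024 -0.002] [ 0.65 -0.56 -1.2 ] [0.5604 0.0094 0.1084]
```

```bash
python3 -m jog '[[0,0,-0.4,0],[0,0,-0.8,0],[0,0,-1.2,0],[0,0,-1.6,0],[0,0,-2.0,0],[0,0,-2.3,0],[0,0,-2.3,0],[0,0,-2.3,0],[0,0,-2.3,0]]'
python3 - <<'E'
from h import *
c=cam("scene"); save("s3.png",c["pixels"][100:240,200:350],5); P=cloud(c)
sub=P[100:240,200:350]; px=c["pixels"][100:240,200:350]
for v in range(30,70,2):
  u=68; print(v,px[v,u],sub[v,u].round(4))
c=cam("wrist");p=wcloud(c).reshape(-1,3)
m=(np.hypot(p[:,0]-.56,p[:,1]-.009)<.022)&(p[:,2]>.12)&(p[:,2]<.19);h=np.histogram(p[m,2],np.arange(.12,.19,.002));print(h[0],np.median(p[m,2]))
E
```

```text
t: 10.08
eef_pos: [0.5601, 0.0095, 0.1311]
tool_rot: [-0.0, 0.387, 0.922, -0.0]
contact_force: [-0.1, 0.7, -0.3]
gripper_width: 0.633
grasp_force: 84.9
30 [37 31 28] [0.5376 0.0013 0.2321]
32 [37 29 27] [0.5385 0.0016 0.2255]
34 [38 31 29] [0.5377 0.0012 0.2204]
36 [38 32 28] [ 0.5335 -0.0012  0.2189]
38 [37 30 26] [ 0.5316 -0.0022  0.2149]
40 [38 32 28] [ 0.5303 -0.003   0.2104]
42 [40 32 29] [ 0.5285 -0.0041  0.2064]
44 [41 33 29] [ 0.5269 -0.005   0.2021]
46 [40 30 27] [ 0.5333 -0.0016  0.1892]
48 [37 29 25] [0.5581 0.0116 0.1561]
50 [37 29 24] [0.5515 0.008  0.1569]
52 [41 32 28] [0.5452 0.0045 0.1575]
54 [48 40 36] [0.542  0.0028 0.1546]
56 [61 53 50] [ 5.360e-01 -5.000e-04  1.549e-01]
58 [62 54 49] [ 0.5351 -0.0011  0.1494]
60 [62 56 51] [ 5.364e-01 -5.000e-04  1.415e-01]
62 [72 57 49] [ 0.5359 -0.0008  0.1355]
64 [97 58 38] [0.5431 0.003  0.1205]
66 [78 44 25] [0.5415 0.002  0.1157]
68 [77 42 23] [0.5438 0.0032 0.1063]
[   0    0    0    0    0    0    0    0    0    0    0    0    0    0
    0    0    0 1815 3929   13    0    0    0    0    0    0    0    0
    0    0    0    0    0    0] 0.15628607761011026
```

View pics/s3.png

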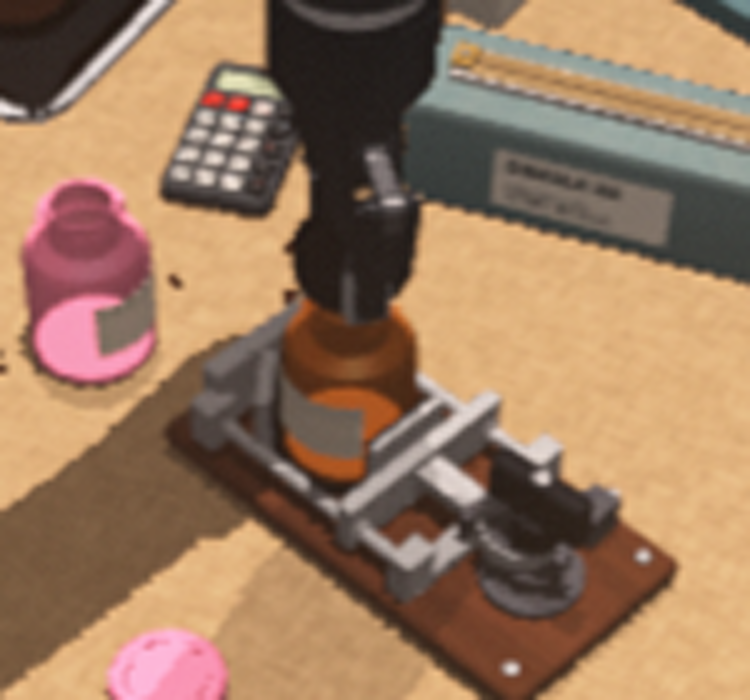

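The jar stands in the locked holder with its mouth at (350,315). The lid is held level above it, its top at about 0.157 m, so the skirt is about 15 mm clear of the rim. I'm handing in.

```bash
python3 -c "
from station import bot
print(bot.hand_in())"
```

```text
the job is handed in; nothing more can be done
None
```

The job is handed in: the knob is locked at about 1.50 rad, and the lid was unscrewed about 0.96 rad and is held level over the jar's mouth with its skirt about 15 mm clear; the bowls and spoon were not touched.

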